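Purge a bench gas valve with its push-pull knob

ROBOT

A 6-joint arm with a two-finger parallel gripper is mounted at the origin on a cart in front of the work surface, level with it; the furniture and walls round the work are solid. World frame = base frame: x ahead of the robot, y to its left, z up, the work surface at z = 0. Lengths are in m, angles in rad, forces in N, time in s.
With the tool pointing down it reaches from about 0.3 to 0.825 m from the base axis. Payload 5.4 kg.
Tool frame: the origin (TCP) lies at the very end of the fingers, on their centre line; the grasp point (between the pads) lies 19 mm behind it; z points along the fingers, y is the line along which they close (so a half turn about z gives the same grasp; the last joint's range is limited). The gripper opens to 92 mm and grips with 3 to 60 N. Pads are 20 mm wide; open, the fingers measure 128 mm over their backs; the gripper's body (75 mm by 189 mm) begins 69 mm behind the grasp point.
Start: joints at [-1.515, 0.158, 1.597, -0, 1.386, -0.21], TCP at [0.151, -0.555, 0.184] pointing down, gripper open.
Joint ranges: [-2.91, 2.91], [-0.94, 2.29], [0.18, 2.7], [-1.29, 4.43], [0.17, 2.64], [-3, 3]. Speed limits (rad/s): [2.57, 2.57, 3.14, 3.14, 3.14, 3.14].

INTERFACE

Orientations are given as [roll, pitch, yaw] about the fixed x, y, z axes, in that order (R = Rz(yaw) Ry(pitch) Rx(roll)).
In Python, from plant import ctrl gives the robot as it stands.
- The arm moves only by the tool servo_tool, never from a script. Its argument "commands" is text: rows parted by semicolons, each of 6 numbers parted by spaces: the shift along the tool's x, y, z in parts of the range, where 1.0 means 75 cm, then the turn, a rotation vector about the tool's x, y, z in parts of the range, where 1.0 means 4 rad. In form: dx dy dz rx ry rz; .... A call has 1 to 20 rows; each row is the pose to reach, as a shift and turn from the pose commanded when the call began, along the tool's axes at that moment; what a row does not reach only later rows make up. A row lasts 1/8 s, in which the tool goes at most 62.5 mm and 10.7 degrees, less where a joint would pass 70% of its speed; a pose out of reach is approached as far as the arm can. No shift or turn number may pass 1 either way. A call with a gripper value outside its range is refused whole. "grip" is the opening, from -1 (shut) to 1 (fully open), set as the call begins (left out, the last holds). The fingers move at their own pace and stop on an object; "squeeze" is the grip in N (left out, the last holds). Time passes only in rows, so rows that repeat a pose let the fingers close. It gives the time, the measured TCP pose, the force, the opening and the grip force at its end, in the units of the state.
- ctrl.state(): the state, without advancing time (a new reading comes with each control period).
- ctrl.grab_frame(name): name is "scene" or "top" or "wrist"; returns a dict with "pixels" (384x512x3 uint8, red, green, blue), "range_z" (384x512 float32, m along the optical axis (not along the pixel's ray), 0 where there is no reading), "vertical_fov" (degrees; the focal length in pixels is half the picture's height over the tangent of half this angle, whatever the lens; pixels are square), "cx", "cy" (the principal point, pixels), "camera_from_world" (4x4, takes a point from world to camera coordinates). Camera axes: x right, y up, looking along -z (the intrinsics and any distortion apply to the point x, -y, -z); pixel columns grow to the right and rows downward; lengths in m; the calibration is good to about 2 mm. A picture is of the moment at which its call begins.
- ctrl.close_job(): hands the job in; it is judged then, once.
The state is a dict: "time_s": time; "joint_positions": joint angles; "joint_velocities": joint speeds; "joint_efforts": joint torques, N m; "ee_pos": TCP position; "tcp_rot": TCP orientation; "wrist_force": force on the tool from outside, world axes, zero at the start; "torque": the same for the moment, N m; "grip_width": finger opening in m; "grasp_force": force on a finger pad.
Only numpy, scipy, OpenCV 4.12 (cv2) and the standard library are available. Lean on these libraries where they do the work, as an engineer would, in place of code of your own. Each camera call takes 0.05 s, during which the arm holds its last target. There are 200 camera calls.

TASK

The line behind the blue bench valve needs a short purge: pull the blue knob straight up until it snaps out to its on position, leave it on for about two seconds, then push it fully home again and let go. Leave the yellow knob out and the red knob in, as they are.

Things in the scene. Friction and masses are not known exactly. Their poses are not given: they have to be found in the camera images.
- blue_grip (a point): grip point of the blue push-pull knob, on its vertical axis; rides with it. Round ribbed blue cap, 38 mm across, 27 mm high (top 13 mm above the point, underside 14 mm below), on a fixed white upright bench valve. Pushed in, the point is 121 mm above the bench, and below the knob come an 8 mm gap, then the valve's neck, 29 mm across for 20 mm, then its body, 37 mm across. z points up.
- blue_knob (a joint): travel of the blue knob in m: 0 = pushed fully home (off, the start), 0.024 = pulled straight up to its on stop. A sprung detent holds it at both ends; it resists with up to about 5 N until half way, then snaps over to the other end. The valve has a 68 mm round foot, a blue band and a steel nozzle that sticks out 61 mm from the axis, 58 mm above the bench.
- yellow_knob (a joint): the same, for the yellow knob of a second, equal valve with a yellow band: it starts pulled out (on, 0.024 m, so 24 mm higher than a pushed-in knob) and stays so. The three valves stand in a row across the bench in any order, neighbours 0.14 m or more apart.
- red_knob (a joint): the same, for the red knob of a third, equal valve with a red band: it starts pushed in (off, 0) and stays so.
There are look-alikes about, which are no part of the job. What is shaped like the part that bears blue_grip but brown, orange or turquoise is not meant.

How it is judged:
By the outcome, as a careful person would: the job done as asked, in the order asked, and still so for the second after the job is handed in, with the robot touching nothing.
It also fails if it takes over 32 s, if anything falls off the work surface, if the arm or the gripper's body presses on something with over 40 N, if the wrist force passes 120 N, or if a joint passes its speed limit or range.

## Working session

There is one attempt and no reset: what is moved stays moved. The work goes in short steps, Python scripts to look and compute and a tool call to move; the robot and the scene stay as the last step left them, time stands still between calls to the robot, and variables do not carry over. Pictures are saved under pics/ and viewed, at most 10 in all, crops included, and the job is handed in when it is done.

Besides the shell and the picture viewer there is one more tool, called as name(argument=value, ...) on one line, values as JSON. servo_tool: Moves the arm, as the interface text tells. Its arguments: {"type":"object","properties":{"commands":{"type":"string"},"grip":{"type":"number"},"squeeze":{"type":"number"}},"required":["commands"]}

```bash
mkdir -p pics; cat > h.py <<'E'
import numpy as np, cv2
from plant import ctrl
def grab(n):
    f=ctrl.grab_frame(n); return f
def save(f,name):
    cv2.imwrite(f'pics/{name}.png',cv2.cvtColor(f['pixels'],cv2.COLOR_RGB2BGR))
def K(f):
    fl=192/np.tan(np.radians(f['vertical_fov'])/2); return fl,f['cx'],f['cy']
def ray(f,u,v):
    fl,cx,cy=K(f); T=np.linalg.inv(np.array(f['camera_from_world']))
    d=np.array([(u-cx)/fl,-(v-cy)/fl,-1]); return T[:3,3],T[:3,:3]@d
def pt(f,u,v):
    o,d=ray(f,u,v); return o+d*f['range_z'][int(v),int(u)]
E
python3 - <<'E'
from h import *
import pickle
for n in('scene','top','wrist'):
    f=grab(n); save(f,n+'0'); pickle.dump(f,open(n+'0.pkl','wb'))
    print(n,[k for k in f],f['vertical_fov'],f['cx'],f['cy'],np.linalg.inv(np.array(f['camera_from_world']))[:3].round(3).tolist())
a=[cv2.imread(f'pics/{n}0.png') for n in('scene','top')]
print(ctrl.state())
E
```

```text
scene ['pixels', 'range_z', 'vertical_fov', 'cx', 'cy', 'camera_from_world'] 46.15995832565005 257.04664666339744 192.55597109544448 [[0.877, 0.338, -0.342, -0.035], [-0.481, 0.632, -0.608, -0.965], [0.01, 0.698, 0.716, 1.104]]
top ['pixels', 'range_z', 'vertical_fov', 'cx', 'cy', 'camera_from_world'] 56.338353590981725 257.8734432995876 192.80558171476815 [[0.029, 0.996, -0.08, 0.37], [-1.0, 0.03, 0.007, -0.099], [0.009, 0.08, 0.997, 1.023]]
wrist ['pixels', 'range_z', 'vertical_fov', 'cx', 'cy', 'camera_from_world'] 62.25568023703979 253.5031030219871 192.6351353826125 [[0.264, 0.928, 0.265, 0.226], [-0.965, 0.254, 0.07, -0.536], [-0.003, -0.274, 0.962, 0.383]]
{'time_s': 0.15, 'joint_positions': array([-1.51512018e+00,  1.58933822e-01,  1.59789427e+00, -1.25042908e-06,
        1.38618770e+00, -2.10091551e-01]), 'joint_velocities': array([-9.24758553e-05, -2.68044560e-03, -3.50496521e-03,  1.20537900e-03,
        3.88447044e-04, -9.94684238e-04]), 'joint_efforts': array([ 6.70153404e-04, -3.85916877e+01, -3.22434533e+01,  7.01996405e-02,
        3.51360685e-02, -8.95050835e-05]), 'ee_pos': array([ 0.1509789 , -0.55430085,  0.18335292]), 'tcp_rot': array([-3.14020055e+00, -2.95592005e-04,  2.65767722e-01]), 'wrist_force': array([-0.68137928,  0.60331346,  0.04479688]), 'torque': array([-0.03216979,  0.00123071, -0.00481433]), 'grasp_force': 0.0, 'grip_width': 0.0922795824074854}
```

View pics/scene0.png

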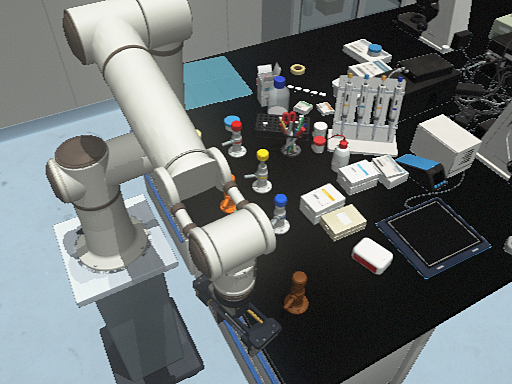

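View pics/top0.png

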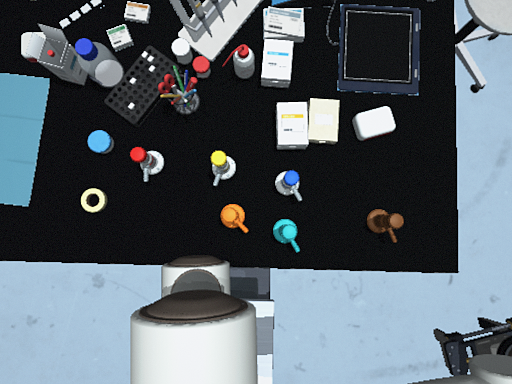

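The scene view shows the blue knob at about (280,200), yellow at (263,156) and red at (237,126). In the top view they are at about (291,178), (219,158) and (139,155). Turquoise, orange and brown look-alikes stand nearer the base. Next I'll enlarge the blue knob in both views.

```bash
python3 - <<'E'
from h import *
import pickle
s=pickle.load(open('scene0.pkl','rb'));t=pickle.load(open('top0.pkl','rb'))
a=cv2.resize(cv2.imread('pics/scene0.png')[185:241,252:308],None,fx=7,fy=7,interpolation=cv2.INTER_CUBIC)
b=cv2.resize(cv2.imread('pics/top0.png')[155:211,264:320],None,fx=7,fy=7,interpolation=cv2.INTER_CUBIC)
cv2.imwrite('pics/crop1.png',np.hstack([a,b]))
for f,u0,v0 in((s,252,185),(t,264,155)):
    p=f['pixels'][v0:v0+56,u0:u0+56].astype(int)
    m=(p[...,2]>p[...,0]+50)&(p[...,2]>p[...,1]+30)
    n,l,st,c=cv2.connectedComponentsWithStats(m.astype(np.uint8))
    for i in range(1,n):
        if st[i,4]>8:
            vs,us=np.where(l==i); P=np.array([pt(f,u+u0,v+v0) for u,v in zip(us,vs)])
            print(st[i]+[u0,v0,0,0,0],(c[i]+[u0,v0]).round(1),np.median(P,0).round(3),P.min(0).round(3),P.max(0).round(3))
for n,(u,v) in dict(turq=(287,228),orange=(232,214),brown=(397,221),yel=(219,158),yelbox=(291,115),box2=(323,112),mouse=(375,122),red=(139,155)).items(): print(n,pt(t,u,v).round(3))
E
```

```text
[274 194  14  13 140] [280.4 199.9] [ 0.478 -0.197  0.13 ] [ 0.462 -0.211 -0.004] [ 0.551 -0.063  0.138]
[284 170  16  16 194] [291.2 177.4] [ 0.484 -0.187  0.134] [ 0.37  -0.223 -0.001] [ 0.516 -0.099  1.023]
turq [ 0.357 -0.179  0.139]
orange [ 0.387 -0.043  0.139]
brown [ 0.382 -0.45   0.138]
yel [ 0.522 -0.008  0.162]
yelbox [ 0.663 -0.19   0.066]
box2 [ 0.683 -0.282  0.039]
mouse [ 0.657 -0.426  0.045]
red [0.527 0.194 0.137]
```

View pics/crop1.png

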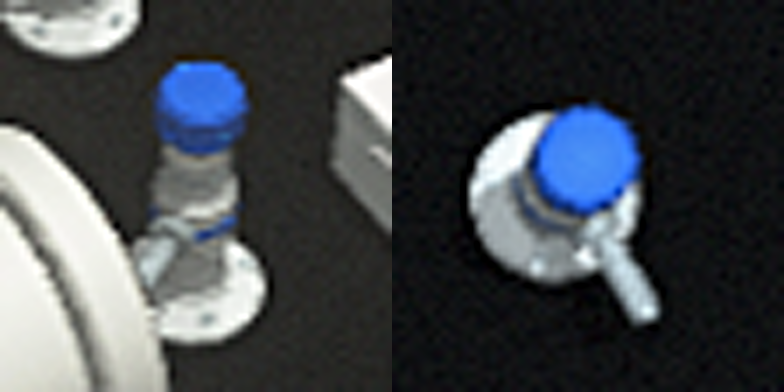

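The left crop (scene) shows the centre of the cap's top face at crop (203,92), which is pixel (281.0,198.1). In the right crop (top) it is at crop (585,158), which is (291.6,177.6).

```bash
cat >> h.py <<'E'
def tri(obs):
    A=np.zeros((3,3));b=np.zeros(3)
    for f,u,v in obs:
        o,d=ray(f,u,v);d=d/np.linalg.norm(d);M=np.eye(3)-np.outer(d,d);A+=M;b+=M@o
    p=np.linalg.solve(A,b); r=[]
    for f,u,v in obs:
        o,d=ray(f,u,v);d=d/np.linalg.norm(d);r.append(np.linalg.norm((np.eye(3)-np.outer(d,d))@(p-o)))
    return p,r
def shift(target,s=None):
    from scipy.spatial.transform import Rotation as R
    s=s or ctrl.state(); return R.from_euler('xyz',s['tcp_rot']).inv().apply(np.array(target)-s['ee_pos'])*100
E
python3 - <<'E'
from h import *
import pickle
s=pickle.load(open('scene0.pkl','rb'));t=pickle.load(open('top0.pkl','rb'))
p,r=tri([(s,280.5,197.6),(t,291.1,177.1)]);print(p.round(4),np.round(r,4))
print(shift([p[0],p[1],.25]).round(2))
# wrist cam position in tool frame
w=pickle.load(open('wrist0.pkl','rb'));T=np.linalg.inv(np.array(w['camera_from_world']))
print(shift(T[:3,3]))
E
```

```text
[ 0.4843 -0.1872  0.1269] [0.0005 0.0005]
[ 41.8  -26.67  -6.62]
[  7.70959041   0.1222859  -20.00299306]
```

Careful with the scale: shifts go in shares of 75 cm and turns go in shares of 4 rad. That gives: 41.8 cm is 0.5573, -26.7 cm is -0.356.

servo_tool(commands="0 0 -0.0533 0 0 0; 0.04 -0.0267 -0.088 0 0 0; 0.0933 -0.06 -0.088 0 0 0; 0.1533 -0.0973 -0.088 0 0 0; 0.2133 -0.136 -0.088 0 0 0; 0.2733 -0.1747 -0.088 0 0 0; 0.3333 -0.2133 -0.088 0 0 0; 0.3933 -0.2507 -0.088 0 0 0; 0.4467 -0.2853 -0.088 0 0 0; 0.4933 -0.3147 -0.088 0 0 0; 0.5333 -0.34 -0.088 0 0 0; 0.5573 -0.356 -0.088 0 0 0; 0.5573 -0.356 -0.088 0 0 0; 0.5573 -0.356 -0.088 0 0 0; 0.5573 -0.356 -0.088 0 0 0", grip=1)

```text
time_s: 2.02
ee_pos: [0.4837, -0.1882, 0.2501]
tcp_rot: [3.141, 0.0, 0.264]
wrist_force: [-0.0, -1.0, 0.3]
grip_width: 0.0921
grasp_force: 0.0
```

```bash
python3 - <<'E'
from h import *
import pickle
f=grab('wrist');save(f,'w1');pickle.dump(f,open('w1.pkl','wb'))
E
```

```text
(no output)
```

View pics/w1.png

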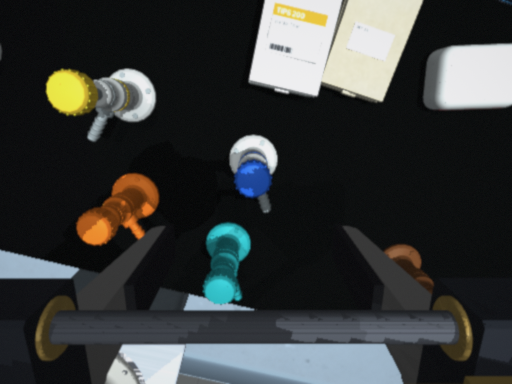

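The wrist view shows the blue cap at (253,180), centred between the open fingertips. Those are at about (165,228) and (345,228). I'll refine the position using depth and triangulation.

```bash
python3 - <<'E'
from h import *
import pickle
s=pickle.load(open('scene0.pkl','rb'));t=pickle.load(open('top0.pkl','rb'));w=pickle.load(open('w1.pkl','rb'))
for f,(u0,v0,u1,v1) in((w,(225,150,285,210)),(t,(275,162,305,194)),(s,(266,188,294,213))):
    p=f['pixels'][v0:v1,u0:u1].astype(int)
    m=(p[...,2]>p[...,0]+40)&(p[...,2]>p[...,1]+30)
    vs,us=np.where(m); P=np.array([pt(f,u+u0,v+v0) for u,v in zip(us,vs)])
    ok=abs(P[:,2]-.13)<.02; P=P[ok];us,vs=us[ok]+u0,vs[ok]+v0
    z=np.percentile(P[:,2],70); top=abs(P[:,2]-z)<.004
    c,r=cv2.minEnclosingCircle(P[top][:,:2].astype(np.float32))
    print(len(P),z.round(4),np.median(P[top],0).round(4),P[top].min(0).round(4),P[top].max(0).round(4),np.round(c,4),round(r,4),us[top].mean().round(1),vs[top].mean().round(1))
a=cv2.resize(cv2.imread('pics/w1.png')[130:220,205:305],None,fx=6,fy=6,interpolation=cv2.INTER_CUBIC)
cv2.imwrite('pics/crop2.png',a)
for v in(176.,178,180): 
    q,r=tri([(s,280.5,197.6),(t,291.1,177.1),(w,253,v)]);print(v,q.round(4),np.round(r,4))
E
```

```text
1079 0.1335 [ 0.4845 -0.1881  0.1331] [ 0.4659 -0.2064  0.1295] [ 0.5016 -0.1706  0.1363] [ 0.4836 -0.1884] 0.0185 252.6 179.5
179 0.1356 [ 0.4837 -0.1862  0.1349] [ 0.4666 -0.2017  0.1317] [ 0.5022 -0.1689  0.1386] [ 0.4844 -0.1867] 0.0185 290.8 177.0
136 0.1322 [ 0.4804 -0.193   0.1319] [ 0.4644 -0.2111  0.1286] [ 0.4985 -0.1735  0.1358] [ 0.4823 -0.1923] 0.0194 280.7 198.0
176.0 [ 0.4852 -0.1873  0.1258] [0.0013 0.0004 0.0014]
178 [ 0.4843 -0.1877  0.1272] [0.0008 0.0005 0.0008]
180 [ 0.4835 -0.1881  0.1285] [0.0005 0.0013 0.001 ]
```

View pics/crop2.png

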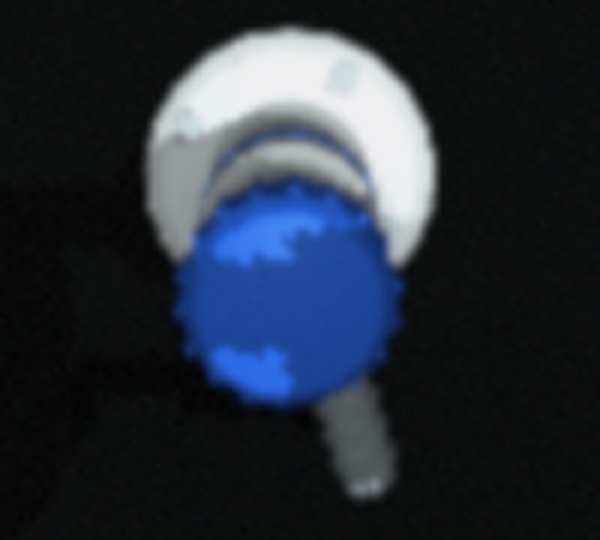

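The crop shows the cap centred at (288,293), which is pixel (253,178.8). That puts the knob at (0.484,-0.188) with its top at about 0.133, so the tool is already centred. Next I descend.

Scaled: 14.6 cm is 0.1947, 14 cm is 0.1867.

servo_tool(commands="0 0 0.04 0 0 0; 0 0 0.0933 0 0 0; 0 0 0.1333 0 0 0; 0 0 0.1667 0 0 0; 0 0 0.1867 0 0 0; 0 0 0.1947 0 0 0; 0 0 0.1947 0 0 0; 0 0 0.1947 0 0 0")

```text
time_s: 3.08
ee_pos: [0.4849, -0.1879, 0.1052]
tcp_rot: [3.14, -0.001, 0.266]
wrist_force: [1.1, 0.4, -0.3]
grip_width: 0.092
grasp_force: 0.0
```

servo_tool(commands="0 0 0 0 0 0; 0 0 0 0 0 0; 0 0 0 0 0 0; 0 0 0 0 0 0; 0 0 0 0 0 0; 0 0 0 0 0 0", grip=-1, squeeze=25)

```text
time_s: 3.82
ee_pos: [0.4842, -0.1873, 0.1041]
tcp_rot: [-3.142, -0.0, 0.266]
wrist_force: [-0.3, -0.5, -0.1]
grip_width: 0.0339
grasp_force: 0.0
```

servo_tool(commands="0 0 0 0 0 0; 0 0 0 0 0 0")

```text
time_s: 4.08
ee_pos: [0.4842, -0.1873, 0.1042]
tcp_rot: [-3.141, -0.0, 0.266]
wrist_force: [-0.2, 0.2, 3.3]
grip_width: 0.0144
grasp_force: 1.5
```

```bash
python3 - <<'E'
from h import *
f=grab('wrist');g=grab('scene')
a=f['pixels'];b=cv2.resize(g['pixels'][150:270,220:380],(512,384),interpolation=cv2.INTER_CUBIC)
a=cv2.resize(a[120:312,128:384],(512,384))
cv2.imwrite('pics/g1.png',cv2.cvtColor(cv2.resize(np.hstack([a,b]),(800,300)),cv2.COLOR_RGB2BGR))
E
```

```text
(no output)
```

View pics/g1.png

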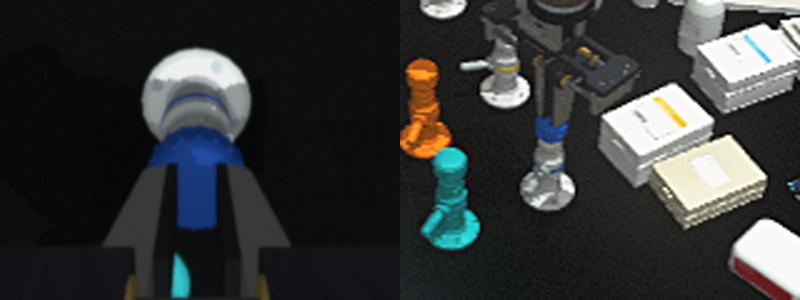

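The wrist view (left) shows the fingers overlapping the near part of the cap with too narrow a gap, so this is not a proper grip. I'll use depth to see where the fingertips really are.

```bash
python3 - <<'E'
from h import *
import pickle
st=ctrl.state();print(st['ee_pos'],st['grip_width'],st['grasp_force'],st['wrist_force'])
f=grab('wrist');pickle.dump(f,open('w2.pkl','wb'))
# g1 left px -> wrist px: u=128+x*256/400, v=120+y*192/300
for n,(x,y) in dict(Lf=(170,175),Lf2=(160,190),Lf3=(150,220),mid=(195,180),mid2=(195,215),Rf=(230,175),Rf2=(245,200),cap=(195,150),cap2=(195,135),neck=(195,118)).items():
    u=128+x*.64;v=120+y*.64;print(n,int(u),int(v),pt(f,u,v).round(4))
w=pickle.load(open('w1.pkl','rb'))
for u,v in((158,232),(150,240),(140,250),(350,232),(360,240)):print(u,v,pt(w,u,v).round(4))
t=grab('top');pickle.dump(t,open('t2.pkl','wb'));g=grab('scene');pickle.dump(g,open('s2.pkl','wb'))
for ff in (w,f):
  p=ff['pixels'].astype(int);m=(p[...,2]>p[...,0]+40)&(p[...,2]>p[...,1]+50);vs,us=np.where(m)
  P=np.array([pt(ff,u,v) for u,v in zip(us,vs)]);P=P[(abs(P[:,2]-.13)<.03)&(abs(P[:,0]-.48)<.04)];print(len(P),P.min(0).round(3),P.max(0).round(3),np.percentile(P,[5,50,95],axis=0).round(3).tolist())
E
```

```text
[ 0.48439122 -0.1874439   0.10436045] 0.005945206494750518 0.9248235556424333 [-0.16541262  0.31261192  1.71487341]
Lf 236 232 [ 0.4916 -0.1773  0.1453]
Lf2 230 241 [ 0.4903 -0.1749  0.1563]
Lf3 224 260 [ 0.4905 -0.1735  0.1776]
mid 252 235 [ 0.4869 -0.1875  0.1331]
mid2 252 257 [ 0.4731 -0.1913  0.1333]
Rf 275 232 [ 0.4964 -0.1976  0.1436]
Rf2 284 248 [ 0.4981 -0.2005  0.1652]
cap 252 216 [ 0.4987 -0.1843  0.1341]
cap2 252 206 [ 0.5007 -0.1838  0.1229]
neck 252 195 [ 0.497  -0.1846  0.0869]
158 232 [ 0.4792 -0.1368  0.2901]
150 240 [ 0.479  -0.1358  0.3004]
140 250 [ 0.4805 -0.1355  0.3151]
350 232 [ 0.5067 -0.2374  0.2902]
360 240 [ 0.5075 -0.2391  0.3013]
1026 [ 0.464 -0.207  0.119] [ 0.503 -0.17   0.136] [[0.47, -0.203, 0.128], [0.485, -0.188, 0.133], [0.5, -0.173, 0.135]]
1218 [ 0.464 -0.207  0.121] [ 0.503 -0.169  0.142] [[0.472, -0.199, 0.127], [0.494, -0.188, 0.133], [0.501, -0.173, 0.135]]
```

Depth puts the fingertips at z≈0.14, just above the cap top (0.133), even though the TCP reads 0.104. The gripper is closing on air above the knob, so the real tips sit about 35 mm higher than the TCP says. I'll reopen and measure the tips.

Scaled: -0.5 cm is -0.0067.

servo_tool(commands="0 0 -0.0067 0 0 0; 0 0 -0.0067 0 0 0; 0 0 -0.0067 0 0 0; 0 0 -0.0067 0 0 0; 0 0 -0.0067 0 0 0; 0 0 -0.0067 0 0 0; 0 0 -0.0067 0 0 0; 0 0 -0.0067 0 0 0", grip=1)

```text
time_s: 5.32
ee_pos: [0.4842, -0.1874, 0.1091]
tcp_rot: [3.142, -0.0, 0.266]
wrist_force: [-0.2, -0.3, 0.3]
grip_width: 0.0782
grasp_force: 0.0
```

```bash
python3 - <<'E'
from h import *
import pickle
st=ctrl.state();print(st['time_s'],st['ee_pos'],st['grip_width'],st['wrist_force'])
f=grab('wrist');g=grab('scene')
pickle.dump(f,open('w3.pkl','wb'));pickle.dump(g,open('s3.pkl','wb'))
from scipy.spatial.transform import Rotation as R
Rt=R.from_euler('xyz',st['tcp_rot'])
for nm,ff in(('wrist',f),('scene',g)):
    vs,us=np.mgrid[0:384,0:512];fl,cx,cy=K(ff);z=ff['range_z']
    T=np.linalg.inv(np.array(ff['camera_from_world']))
    C=np.stack([(us-cx)/fl*z,-(vs-cy)/fl*z,-z],-1)[z>0];P=C@T[:3,:3].T+T[:3,3]
    L=Rt.inv().apply(P-st['ee_pos'])
    for sgn in(1,-1):
        m=(abs(L[:,0])<.02)&(L[:,1]*sgn>.035)&(L[:,1]*sgn<.075)&(L[:,2]<.05)&(L[:,2]>-.09)
        h,e=np.histogram(L[m,2],bins=np.arange(-.09,.051,.01));print(nm,sgn,m.sum(),h, L[m].max(0).round(4) if m.any() else '', L[m].min(0).round(4) if m.any() else '')
a=cv2.resize(f['pixels'][120:312,128:384],(512,384));b=cv2.resize(g['pixels'][150:270,220:380],(512,384),interpolation=cv2.INTER_CUBIC)
cv2.imwrite('pics/g2.png',cv2.cvtColor(cv2.resize(np.hstack([a,b]),(800,300)),cv2.COLOR_RGB2BGR))
E
```

```text
5.325 [ 0.48421473 -0.18739591  0.10911613] 0.07817359590774275 [-0.24478996 -0.33998828  0.31329048]
wrist 1 3000 [787 675 516 422 331 261   8   0   0   0   0   0   0   0] [ 0.0113  0.0577 -0.0293] [-0.0108  0.0398 -0.09  ]
wrist -1 2994 [798 660 522 421 327 259   7   0   0   0   0   0   0   0] [ 0.0114 -0.0374 -0.0293] [-0.0108 -0.0553 -0.09  ]
scene 1 96 [15 15 24 12 20  9  1  0  0  0  0  0  0  0] [ 0.0074  0.0603 -0.0273] [-0.0125  0.0415 -0.0897]
scene -1 113 [21 21 21 16 16 16  2  0  0  0  0  0  0  0] [ 0.0121 -0.0357 -0.0297] [-0.014  -0.0546 -0.0893]
```

View pics/g2.png

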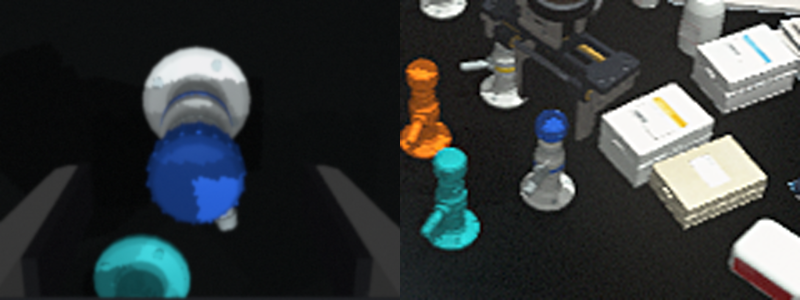

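With the gripper open and the cap at (195,170) in the left half, both cameras put the fingertips 30 mm above the reported TCP. I'll descend 3.5 cm so the real tips reach z≈0.104, then grip.

Scaled: 3.5 cm is 0.0467, 3.4 cm is 0.0453.

servo_tool(commands="0 0 0.0107 0 0 0; 0 0 0.024 0 0 0; 0 0 0.0373 0 0 0; 0 0 0.0453 0 0 0; 0 0 0.0467 0 0 0; 0 0 0.0467 0 0 0")

```text
time_s: 6.18
ee_pos: [0.4843, -0.1875, 0.0742]
tcp_rot: [3.141, -0.0, 0.266]
wrist_force: [0.6, 0.1, 0.7]
grip_width: 0.0919
grasp_force: 0.0
```

servo_tool(commands="0 0 0 0 0 0; 0 0 0 0 0 0; 0 0 0 0 0 0; 0 0 0 0 0 0; 0 0 0 0 0 0; 0 0 0 0 0 0; 0 0 0 0 0 0; 0 0 0 0 0 0", grip=-1, squeeze=25)

```text
time_s: 7.18
ee_pos: [0.4841, -0.1872, 0.0741]
tcp_rot: [-3.141, 0.0, 0.266]
wrist_force: [-0.1, 1.4, 0.9]
grip_width: 0.0366
grasp_force: 25.0
```

Gripped with 25 N at a width of 36.6 mm. Next I pull straight up.

Scaled: -2.4 cm is -0.032, -2 cm is -0.0267.

servo_tool(commands="0 0 -0.0053 0 0 0; 0 0 -0.0107 0 0 0; 0 0 -0.016 0 0 0; 0 0 -0.0213 0 0 0; 0 0 -0.0267 0 0 0; 0 0 -0.032 0 0 0; 0 0 -0.032 0 0 0; 0 0 -0.032 0 0 0")

```text
time_s: 8.18
ee_pos: [0.4841, -0.1872, 0.0981]
tcp_rot: [-3.141, 0.0, 0.266]
wrist_force: [-0.2, 3.2, 0.3]
grip_width: 0.0365
grasp_force: 25.0
```

```bash
cat > kz.py <<'E'
from h import *
st=ctrl.state();print(st['time_s'],st['ee_pos'],st['grip_width'],st['grasp_force'],st['wrist_force'])
for n in('wrist','top','scene'):
    f=grab(n);p=f['pixels'].astype(int);m=(p[...,2]>p[...,0]+40)&(p[...,2]>p[...,1]+50);vs,us=np.where(m)
    P=np.array([pt(f,u,v) for u,v in zip(us,vs)]+[[0,0,0]]);P=P[(abs(P[:,2]-.14)<.04)&(abs(P[:,0]-.484)<.024)&(abs(P[:,1]+.188)<.024)]
    if len(P):print(n,len(P),np.percentile(P[:,2],[5,50,90,97]).round(4))
E
python3 kz.py
```

```text
8.175 [ 0.48413036 -0.18718549  0.09812118] 0.036509235087845 25.000061895448198 [-0.24019165  3.18552326  0.325607  ]
wrist 3842 [0.1527 0.1571 0.1583 0.1588]
scene 86 [0.1407 0.1556 0.1585 0.1601]
```

The cap top rose from 0.1335 to 0.157, so the knob has travelled its 24 mm and is on. I hold until about 2 s on, then push it home.

Scaled: 2.45 cm is 0.0327, 2.4 cm is 0.032.

servo_tool(commands="0 0 0 0 0 0; 0 0 0 0 0 0; 0 0 0 0 0 0; 0 0 0 0 0 0; 0 0 0 0 0 0; 0 0 0 0 0 0; 0 0 0 0 0 0; 0 0 0 0 0 0; 0 0 0 0 0 0; 0 0 0 0 0 0; 0 0 0 0 0 0; 0 0 0 0 0 0; 0 0 0.0067 0 0 0; 0 0 0.0133 0 0 0; 0 0 0.02 0 0 0; 0 0 0.0267 0 0 0; 0 0 0.032 0 0 0; 0 0 0.0327 0 0 0; 0 0 0.0327 0 0 0; 0 0 0.0327 0 0 0")

```text
time_s: 10.82
ee_pos: [0.4841, -0.1872, 0.0741]
tcp_rot: [-3.141, 0.0, 0.266]
wrist_force: [-1.9, 6.5, 3.1]
grip_width: 0.0363
grasp_force: 25.0
```

```bash
python3 kz.py
```

```text
10.825 [ 0.48414159 -0.18721644  0.07407859] 0.03629830288209363 25.00049642857986 [-1.90697455  6.47602676  3.1282228 ]
wrist 3848 [0.1288 0.1331 0.1343 0.1347]
scene 91 [0.1151 0.1301 0.1339 0.1355]
```

Cap top is back at 0.133, so the knob is home. I release it, wait until fully open, then rise.

Scaled: -15 cm is -0.2, -14 cm is -0.1867.

servo_tool(commands="0 0 0 0 0 0; 0 0 0 0 0 0; 0 0 0 0 0 0; 0 0 0 0 0 0; 0 0 0 0 0 0; 0 0 0 0 0 0; 0 0 0 0 0 0; 0 0 0 0 0 0; 0 0 -0.0133 0 0 0; 0 0 -0.04 0 0 0; 0 0 -0.08 0 0 0; 0 0 -0.12 0 0 0; 0 0 -0.16 0 0 0; 0 0 -0.1867 0 0 0; 0 0 -0.2 0 0 0; 0 0 -0.2 0 0 0; 0 0 -0.2 0 0 0", grip=1)

```text
time_s: 13.1
ee_pos: [0.4837, -0.187, 0.2225]
tcp_rot: [-3.14, 0.001, 0.266]
wrist_force: [-1.1, -0.0, -0.4]
grip_width: 0.0917
grasp_force: 0.0
```

```bash
python3 kz.py; python3 - <<'E'
from h import *
f=grab('wrist');g=grab('scene')
b=cv2.resize(g['pixels'][100:270,190:416],(512,384),interpolation=cv2.INTER_CUBIC)
cv2.imwrite('pics/end.png',cv2.cvtColor(cv2.resize(np.hstack([f['pixels'],b]),(800,300)),cv2.COLOR_RGB2BGR))
E
```

```text
13.1 [ 0.48368142 -0.18700214  0.22254599] 0.09169467542506074 0.0 [-1.06039896 -0.04604047 -0.42768537]
wrist 1198 [0.1281 0.133  0.1343 0.1348]
top 59 [0.1261 0.1344 0.1366 0.1377]
scene 127 [0.1149 0.1299 0.1341 0.1354]
```

View pics/end.png

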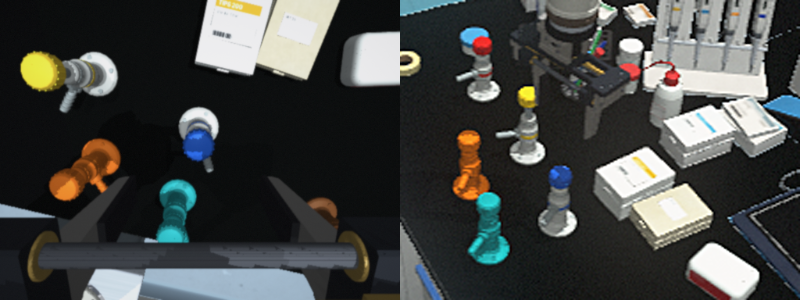

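The blue cap, at (200,145) left and (560,177) right, is home with its top at 0.133, and the gripper is open and clear of it. The yellow and red valves look as they did at the start.

```bash
python3 -c "
from plant import ctrl
print(ctrl.close_job())"
```

```text
the job is handed in; nothing more can be done
None
```

The blue knob was pulled to its on stop, left on for about two seconds, pushed fully home and released; the yellow and red knobs were not touched, and I handed the job in at about 13 s of the 32 s allowed.

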